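# Hold a mould-frame board to its hinge post with the knuckle holes in line

### The job

Of the two loose casting-frame boards, pick up the one whose single hinge knuckle fits the gap in the hinge post, and bring that knuckle into the gap, midway between the post's two knuckles and touching neither, so that all three holes are in one upright line and a pin would drop through. Finish while still holding the board there, clear of the bench and not pressed hard against the post. Leave the other board, the pin, the tin and the bowl where they are.

Things in the scene. Friction and masses are not known exactly. Their poses are not given: they have to be found in the camera images.
- mating_board: Loose wood board standing on its long edge, 90 x 18 x 72 mm high, under 0.2 kg, steel cheek plates over 30 mm at one end, where ONE steel hinge knuckle projects at mid height (upright barrel, diameter 18, z = 24 to 48 mm, bore 10, axis at x = 62, y = 0). Origin: centre of the board's underside; x along it to the knuckle, y across its thickness, z up. Grip the bare wood, x = -45 to 16 mm.
- board_hole (a point): Middle of the mating board's knuckle bore, (62, 0, 36) mm in the board's frame; axes as the board's (z along the bore).
- board_hole_top (a point): Centre of the upper mouth of that bore, 12 mm above board_hole along the board's z.
- board_hole_bottom (a point): Centre of the lower mouth of that bore, 12 mm below board_hole along the board's z.
- hinge_post: Wood post fixed to the bench, 40 x 56 x 112 mm high, two steel knuckles (diameter 18, bore 10 mm) in front: z = 26 to 50 and 82 to 106 mm, the gap open to -x. Origin: at bench level under the hinge axis; x points from the axis into the post (wood from x = 18 mm), z up. Behind the gap a steel V, faces 1 mm clear of a lined-up knuckle. Steel foot 100 mm wide, 5 thick, from x = 10 mm.
- post_hole (a point): Middle of the gap on the post's hinge axis, 66 mm above the bench; axes as the post's. board_hole belongs here: the board's underside is then 30 mm above the bench.
- post_hole_top (a point): Point on the post's hinge axis 12 mm above post_hole, where board_hole_top belongs.
- post_hole_bottom (a point): Point on the post's hinge axis 12 mm below post_hole, where board_hole_bottom belongs.
- other_board: The other loose board, leave alone: wood, size and frame as the mating board, but TWO knuckles 20 mm high at its end, low and high (z = 4 to 24 and 48 to 68 mm), which do not fit the post. The boards may have swapped places.
- hinge_pin: Loose steel hinge pin lying on the bench, 7 mm diameter, 90 mm long with a bent head of 22 mm. Origin at the middle of the shaft's underside, x along the shaft. Leave alone.
- pin_tin: Closed tin box, 67 x 95 x 33 mm, loose; origin at the centre of its underside. Leave alone.
- glazed_bowl: Small glazed bowl, 68 mm diameter, 47 mm high, loose; origin at the centre of its underside. Leave alone.
Not all that is in view belongs to the job. What is shaped like the mating_board but yellow is not meant. What is shaped like the hinge_post but blue is not meant.

How it is judged:
By the outcome, as a careful person would: the job done as asked, in the order asked, and still so for the second after the job is handed in, while the arm keeps its last pose, push and grip.
It also fails if it takes over 42 s, if anything falls off the work surface, if the arm or the gripper's body presses on something with over 40 N, if the wrist force passes 120 N, or if a joint passes its speed limit or range.

### The arm

A 6-joint arm with a two-finger parallel gripper is mounted at the origin on the work surface; the furniture and walls round the work are solid. World frame = base frame: x ahead of the robot, y to its left, z up, the work surface at z = 0. Lengths are in m, angles in rad, forces in N, time in s.
With the tool pointing down it reaches from about 0.275 to 0.875 m from the base axis. Payload 12.5 kg.
Tool frame: the origin (TCP) lies midway between the tips of the shut fingers; the grasp point (between the pads) lies arm.hold_point_z behind it (arm.hold_point_z is the distance from the TCP to the grasp point, in m); x points along the fingers, y is the direction in which the jaws open and shut, and the axes are right-handed (so a half turn about x gives the same grasp; the last joint's range is limited). The gripper opens to 85 mm and grips with 20 to 120 N. Pads are 22 mm wide; open, the fingers measure 114 mm over their backs; the gripper's body (76 mm by 85 mm) begins 54 mm behind the grasp point. The pads swing forward as they close: fully open they stand 13 mm farther back than shut.
Start: joints at [1.047, 0.351, 1.652, -0, 1.139, -0.085], TCP at [0.234, 0.498, 0.231] pointing down, gripper open.
Joint ranges: [-2.75, 2.75], [-0.79, 2.1], [0.01, 2.65], [-1.57, 4.71], [0.07, 3.14], [-2.87, 2.87]. Speed limits (rad/s): [2.22, 2.22, 2.79, 3.14, 3.14, 3.14].

### API

Orientations are given as a unit quaternion [w, x, y, z].
In Python, from plant import monitor, optics, job, arm gives the robot as it stands. The module is installed in compiled form; this text tells all that it offers.
- The arm moves only by the tool move_arm, never from a script. Its argument "steps" is a list of rows, each an object of numbers: "dx", "dy", "dz": the shift along the tool's x, y, z in units of 30 mm (1.0 is 30 mm); "wx", "wy", "wz": the turn, a rotation vector about the tool's x, y, z in units of 8 degrees (1.0 is 8 degrees); "fingers": the gripper command: -1 is fully open, 1 is shut, values between are in proportion. In form: [{"dx": .., "dy": .., "dz": .., "wx": .., "wy": .., "wz": .., "fingers": ..}, ...]. A call has 1 to 10 rows; each row is the pose to reach, as a shift and turn from the pose commanded when the call began, along the tool's axes at that moment; what a row does not reach only later rows make up. A row lasts 1/10 s, in which the tool goes at most 50 mm and 8.59 degrees, less where a joint would pass 70% of its speed; a pose out of reach is approached as far as the arm can. A call with a gripper value outside its range is refused whole. The fingers move at their own pace and stop on an object; the grip force is fixed at half the most. Time passes only in rows, so rows that repeat a pose let the fingers close. It gives the time, the measured TCP pose, the force and the opening at its end, in the units of the state.
- monitor.state(): the state, without advancing time (a new reading comes with each control period).
- optics.camera(name): name is "side" or "top"; returns (picture, depth): 384x512x3 uint8, red, green, blue; 384x512 float32, m along the optical axis (not along the pixel's ray), 0 where there is no reading.
- optics.camera_model(name): a dict with "fx", "fy", "cx", "cy" (pixels), "eye" and "attitude" of the camera in the world. Camera axes: x right, y down, z forward; pixel columns grow to the right and rows downward; lengths in m; the calibration is good to about 2 mm. A picture is of the moment at which its call begins. camera_model takes no time and is no camera call.
- job.finish_job(): hands the job in, once; it reports no verdict.
The state is a dict: "clock": time; "joint_positions": joint angles; "joint_vel": joint speeds; "tau": joint torques, N m; "ee_pos": TCP position; "ee_rot": TCP orientation; "contact_force": force on the tool from outside, world axes, zero at the start; "ft_torque": the same for the moment, N m; "finger_gap": finger opening in m.
Only numpy, scipy, OpenCV 4.12 (cv2) and the standard library are available. Lean on these libraries where they do the work, as an engineer would, in place of code of your own. Each camera call takes 0.05 s, during which the arm holds its last target. There are 200 camera calls.

## Working session

There is one attempt and no reset: what is moved stays moved. The work goes in short steps, Python scripts to look and compute and a tool call to move; the robot and the scene stay as the last step left them, time stands still between calls to the robot, and variables do not carry over. Pictures are saved under pics/ and viewed, about 8 in all and at most 12, crops included, and the job is handed in when it is done.

Besides the shell and the picture viewer there is one more tool, called after ">>>" by a JSON object that holds its "fn" and its "kwargs", one argument or row to a line. move_arm: Moves the arm, as the interface text tells. Its arguments: {"type":"object","properties":{"steps":{"type":"array","items":{"type":"object","properties":{"dx":{"type":"number"},"dy":{"type":"number"},"dz":{"type":"number"},"wx":{"type":"number"},"wy":{"type":"number"},"wz":{"type":"number"},"fingers":{"type":"number"}}}}},"required":["steps"]}

```bash
mkdir -p pics; cat > h.py <<'E'
import numpy as np, cv2
from scipy.spatial.transform import Rotation as R
from plant import monitor, optics, job, arm
def rot(q): return R.from_quat([q[1],q[2],q[3],q[0]]).as_matrix()
def cam(n):
    im,d=optics.camera(n); return im[:,:,::-1].copy(),d,optics.camera_model(n)
def Rc(m):
    a=np.array(m['attitude']); return rot(a) if a.size==4 else a
def cloud(d,m):
    v,u=np.mgrid[:d.shape[0],:d.shape[1]]
    p=np.stack([(u-m['cx'])/m['fx']*d,(v-m['cy'])/m['fy']*d,d],-1)
    return p@Rc(m).T+np.array(m['eye'])
def proj(P,m):
    c=(np.atleast_2d(P)-np.array(m['eye']))@Rc(m); return np.c_[c[:,0]/c[:,2]*m['fx']+m['cx'],c[:,1]/c[:,2]*m['fy']+m['cy']]
def ray(u,v,z,m):
    r=Rc(m)@np.array([(u-m['cx'])/m['fx'],(v-m['cy'])/m['fy'],1]); e=np.array(m['eye']); return e+r*(z-e[2])/r[2]
E
python3 - <<'E'
from h import *
s=monitor.state(); print({k:np.round(v,3) for k,v in s.items()}, arm.hold_point_z)
for n in('top','side'):
    im,d,m=cam(n); np.savez(f'{n}0.npz',im=im,d=d); print(n,m); cv2.imwrite(f'pics/{n}0.png',cv2.resize(im,(768,576)) )
E
```

```text
{'clock': np.float64(0.0), 'joint_positions': array([ 1.047,  0.351,  1.652,  0.   ,  1.139, -0.085]), 'joint_vel': array([ 0.001, -0.   , -0.001, -0.001,  0.   , -0.001]), 'tau': array([-4.0000e-03, -5.0610e+01, -2.9141e+01, -0.0000e+00,  5.0000e-03,
       -0.0000e+00]), 'ee_pos': array([0.233, 0.498, 0.231]), 'ee_rot': array([ 0.69 ,  0.153,  0.69 , -0.154]), 'contact_force': array([ 0.615, -0.383,  0.254]), 'ft_torque': array([-0.049, -0.034, -0.087]), 'finger_gap': np.float64(0.086)} 0.0187
top {'fx': 352.35408520286853, 'fy': 352.35408520286853, 'cx': 257.2331102414122, 'cy': 194.782544169365, 'eye': array([ 0.36319205, -0.31532705,  1.28318054]), 'attitude': array([ 0.0417351 , -0.70051916,  0.71173626, -0.03102555])}
side {'fx': 461.2759978897904, 'fy': 461.2759978897904, 'cx': 259.7439786566411, 'cy': 185.73863098022446, 'eye': array([ 0.45244825, -1.58653213,  0.70140476]), 'attitude': array([-0.52734612,  0.84941727, -0.01980926, -0.00199239])}
```

View pics/top0.png

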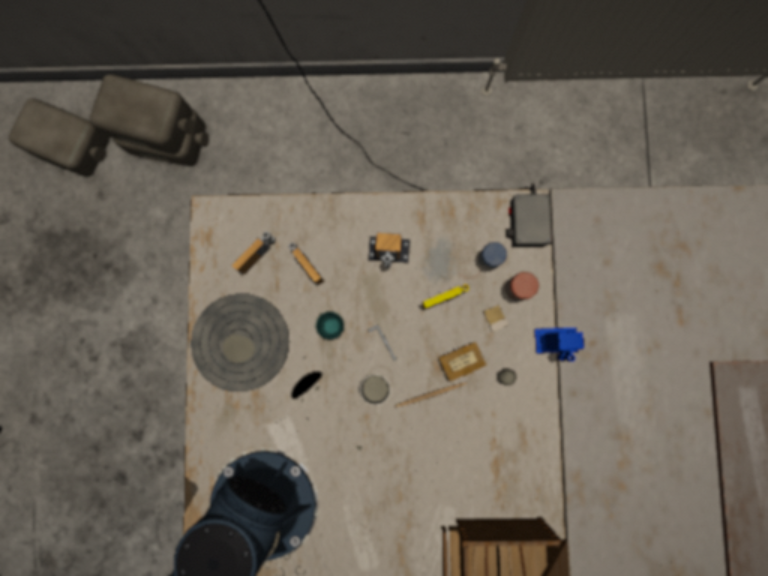

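View pics/side0.png

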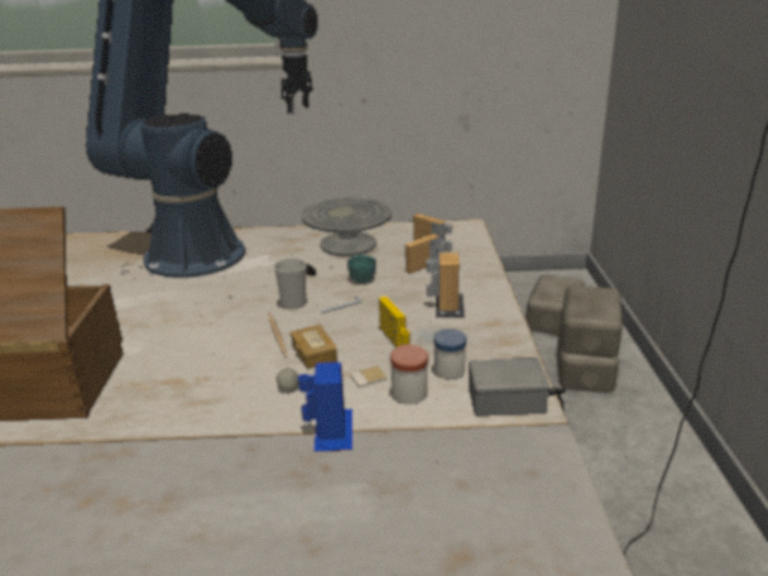

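Top picture (768 px scale) shows the orange post at (388,247), with its knuckles at (387,262). Orange board A is at (253,253) with its knuckle near (268,238). Orange board B is at (306,264) with its knuckle near (294,247). The lookalikes are the yellow board at (443,297) and the blue post at (560,342). Next I'll take a crop to tell A from B.

```bash
python3 - <<'E'
from h import *
t=np.load('top0.npz'); s=np.load('side0.npz')
a=cv2.resize(t['im'][145:200,150:285],(800,326),interpolation=cv2.INTER_CUBIC)
b=cv2.resize(s['im'][135:220,260:320],(395,560)[:2],interpolation=cv2.INTER_CUBIC)
b=cv2.resize(s['im'][138:214,260:315],(195,270),interpolation=cv2.INTER_CUBIC)
cv2.imwrite('pics/c1.png',a)
cv2.imwrite('pics/c2.png',cv2.resize(s['im'][138:214,255:320],(513,600),interpolation=cv2.INTER_CUBIC))
for n,f in(('top',t),('side',s)):
    m=optics.camera_model(n); P=cloud(f['d'],m); hsv=cv2.cvtColor(f['im'],cv2.COLOR_BGR2HSV)
    mk=cv2.inRange(hsv,(8,110,90),(20,255,255))
    k,l,st,c=cv2.connectedComponentsWithStats(mk)
    for i in range(1,k):
        if st[i,4]>25:
            q=P[(l==i)]; print(n,st[i],c[i].round(1),np.median(q,0).round(3),q.min(0).round(3),q.max(0).round(3))
E
```

```text
top [250 155  18  13 192] [258.8 161.3] [ 0.599 -0.306  0.111] [ 0.578 -0.335  0.003] [ 0.621 -0.272  0.119]
top [155 160  20  20 125] [164.6 169.4] [0.584 0.024 0.072] [ 0.55  -0.008  0.064] [0.617 0.058 0.078]
top [195 166  19  22 139] [204.2 176.8] [ 0.557 -0.113  0.072] [ 0.518 -0.145 -0.003] [ 0.594 -0.082  0.08 ]
top [341 182  18  17 226] [349.6 189.8] [ 0.499 -0.614  0.082] [ 0.363 -0.642  0.076] [ 0.526 -0.315  1.283]
top [324 205  11  10  77] [328.9 209.5] [ 0.436 -0.555  0.007] [ 0.421 -0.574 -0.   ] [ 0.454 -0.537  0.013]
top [293 229  31  25 336] [307.6 240.8] [ 0.327 -0.471  0.033] [ 0.285 -0.526 -0.006] [ 0.368 -0.315  1.283]
top [300 354   7  30 155] [303.  369.1] [-0.11  -0.445  0.014] [-0.157 -0.455  0.008] [-0.047 -0.435  0.055]
top [296 356   2  28  33] [296.7 368.8] [-0.089 -0.42   0.059] [-0.138 -0.422  0.054] [ 0.363 -0.315  1.283]
top [310 362  21  22 432] [320.4 372.3] [-0.097 -0.495  0.07 ] [-0.137 -0.529  0.06 ] [ 0.363 -0.315  1.283]
top [332 362  33  22 621] [348.1 372.1] [-0.1   -0.583  0.069] [-0.137 -0.638  0.061] [ 0.363 -0.315  1.283]
side [  0 138  4
[... 385 characters left out ...]
3  -1.587  0.192] [ 0.452 -0.604  0.701]
side [ 45 195  23  29 157] [ 53.5 208.2] [-0.046 -0.485  0.147] [-0.124 -1.587  0.067] [ 0.452 -0.455  0.701]
side [  0 211  45  26 675] [ 18.3 224.4] [-0.092 -0.652  0.164] [-0.14  -1.587  0.128] [ 0.452 -0.643  0.701]
side [194 217  30  28 369] [209.2 231. ] [ 0.332 -0.508  0.031] [ 0.286 -1.587  0.003] [ 0.452 -0.423  0.701]
side [264 239  21   9  79] [273.2 243.3] [ 0.499 -0.644  0.077] [ 0.478 -0.648  0.067] [ 0.527 -0.629  0.084]
side [  0 242  19  10  74] [  9.1 246.2] [-0.129 -0.649  0.102] [-0.147 -0.654  0.085] [-0.108 -0.644  0.114]
side [ 25 266  30   8  91] [ 40.6 270.3] [-0.07  -0.65   0.027] [-0.111 -0.656  0.018] [-0.036 -0.645  0.042]
```

View pics/c2.png

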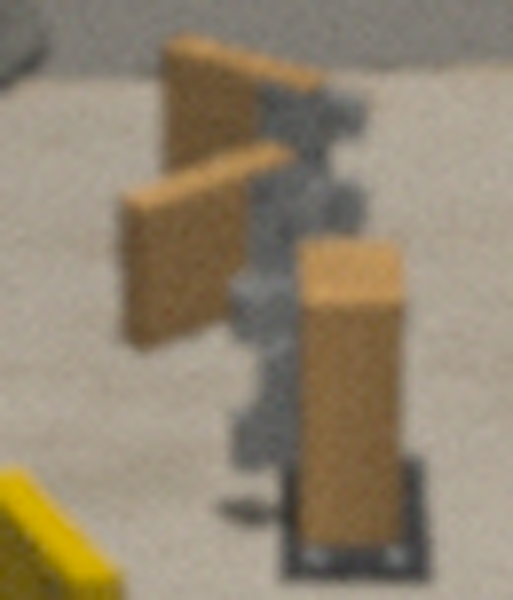

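View pics/c1.png

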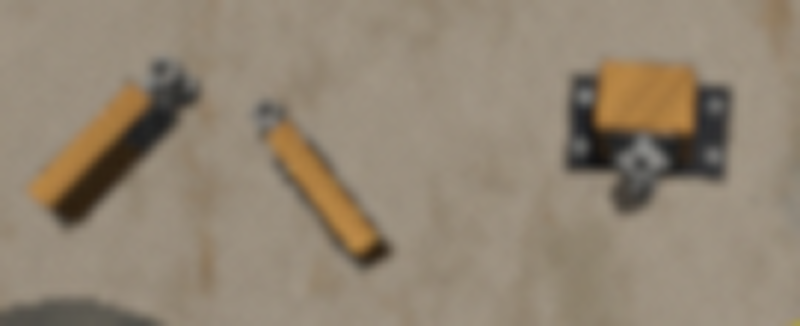

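B has a single knuckle at mid height: side crop (345,205), with open bench below it. A's visible knuckle sits high, at (345,115). So B is the mating board. Next I'll work out B's pose and the post's.

```bash
cat > meas.py <<'E'
from h import *
def fit(P,msk,zl,zh,box,name):
    x0,x1,y0,y1=box
    k=(P[...,2]>zl)&(P[...,2]<zh)&(P[...,0]>x0)&(P[...,0]<x1)&(P[...,1]>y0)&(P[...,1]<y1)
    if msk is not None:k&=msk
    q=P[k]; r=cv2.minAreaRect(q[:,:2].astype(np.float32)*1000)
    print(name,k.sum(),'rect mm',np.round(r[0],1),np.round(r[1],1),round(r[2],1),'mean',(q.mean(0)*1000).round(1))
    c=q[:,:2]-q[:,:2].mean(0); w,v=np.linalg.eigh(c.T@c); print('  pca dir deg',np.degrees(np.arctan2(v[1,1],v[0,1])).round(1))
    return k
E
python3 - <<'E'
from meas import *
t=np.load('top0.npz'); m=optics.camera_model('top'); P=cloud(t['d'],m); s=np.load('side0.npz'); ms=optics.camera_model('side'); Q=cloud(s['d'],ms)
bB=(.48,.68,-.2,-.04); bA=(.5,.7,-.03,.1); bP=(.5,.7,-.38,-.22)
hsv=cv2.cvtColor(t['im'],cv2.COLOR_BGR2HSV); org=cv2.inRange(hsv,(6,100,80),(24,255,255))>0
fit(P,org,.062,.085,bB,'B wood top'); fit(P,~org,.03,.08,bB,'B non-wood'); 
fit(P,org,.062,.085,bA,'A wood'); fit(P,~org,.03,.08,bA,'A non')
fit(P,org,.1,.125,bP,'post wood'); fit(P,~org,.09,.125,bP,'post knuckle')
hs=cv2.cvtColor(s['im'],cv2.COLOR_BGR2HSV); os_=cv2.inRange(hs,(6,100,80),(24,255,255))>0
fit(Q,os_,.1,.125,bP,'side post wood'); fit(Q,~os_,.075,.115,(.5,.7,-.36,-.22),'side up knuckle')
fit(Q,~os_,.025,.055,(.5,.578,-.33,-.22),'side low knuckle'); fit(Q,os_,.062,.085,bB,'side B top');fit(Q,~os_,.02,.085,bB,'side B nonwood')
for r in range(150,185): # z map around
    pass
np.set_printoptions(linewidth=250)
print('top z B knuckle'); print((P[158:172,190:204,2]*1000).round(0).astype(int))
print('top z post'); print((P[165:184,250:270,2]*1000).round(0).astype(int)); print((P[165:184:3,259,:2]*1000).round(0))
print(rot(monitor.state()['ee_rot']).round(3))
print(proj([[.557,-.113,.072]],m),proj([[.557,-.113,.072],[.6,-.08,.036]],ms))
E
```

```text
B wood top 131 rect mm [ 557.4 -113.6] [89.1 18. ] 38.0 mean [ 556.8 -113.8   71.9]
  pca dir deg -142.3
B non-wood 46 rect mm [ 568.4 -106.9] [114.6  18.4] 37.3 mean [ 578.8 -102.1   50.4]
  pca dir deg -141.1
A wood 134 rect mm [584.5  24.9] [19.  86.8] 46.7 mean [583.9  24.   71.6]
  pca dir deg 136.6
A non 119 rect mm [595.   15.6] [ 21.3 112.5] 46.5 mean [594.5   7.9  53.9]
  pca dir deg 140.8
post wood 191 rect mm [ 598.8 -305.3] [56.  39.6] 82.0 mean [ 598.6 -305.3  111.6]
  pca dir deg 81.0
post knuckle 45 rect mm [ 590.8 -306.8] [41.7 69.3] 60.5 mean [ 577.5 -304.   103.8]
  pca dir deg 165.2
side post wood 124 rect mm [ 598.2 -311.5] [56.9 36.6] 84.5 mean [ 597.8 -316.8  109.4]
  pca dir deg 90.1
side up knuckle 125 rect mm [ 584.9 -307.3] [62.5 64.5] 83.9 mean [ 573.8 -309.1   94.9]
  pca dir deg 177.8
side low knuckle 69 rect mm [ 566.2 -310.4] [17.6 37.6] 52.1 mean [ 564.6 -310.1   39.6]
  pca dir deg 138.8
side B top 82 rect mm [ 553.5 -117.2] [88.7 23.8] 42.7 mean [ 554.3 -119.9   69.2]
  pca dir deg -139.3
side B nonwood 136 rect mm [ 566.  -109.9] [117.3  21.7] 34.2 
[... 2624 characters left out ...]
 -2   -3    0    0]
 [  -2    0    1    4    0    5    1   -4    2    1    0    3   -4    3    6    1    0   -1    4    2]
 [  -3    1    2    2    0    0   -2    1   -1    0   -1    0    1    2   -1   -1   -1    0    4   -3]
 [   0    3   -2   -2    3   -1   -6   -5    4    2    2   -2   -5    6    1    0    0    2    1    0]
 [  -1    1    3   -5   -4   -4   -1    1    4   -4    1   -1    2    3    1    4   -2    0   -3    0]]
[[ 585. -306.]
 [ 576. -306.]
 [ 567. -306.]
 [ 556. -305.]
 [ 555. -305.]
 [ 550. -304.]
 [ 540. -304.]]
[[-0.001  0.425  0.905]
 [-0.001  0.905 -0.425]
 [-1.    -0.001 -0.   ]]
[[203.87162136 176.09977764]] [[280.84571029 159.02620249]
 [292.23454161 164.28161664]]
```

>>> {"fn": "move_arm", "kwargs": {
  "steps": [
    {"dx": 3,"dy": -14.2,"dz": 18.25,"wx": 14.6,"fingers": -1},
    {"dx": 3,"dy": -14.2,"dz": 18.25,"wx": 14.6,"fingers": -1},
    {"dx": 3,"dy": -14.2,"dz": 18.25,"wx": 14.6,"fingers": -1},
    {"dx": 3,"dy": -14.2,"dz": 18.25,"wx": 14.6,"fingers": -1},
    {"dx": 3,"dy": -14.2,"dz": 18.25,"wx": 14.6,"fingers": -1},
    {"dx": 3,"dy": -14.2,"dz": 18.25,"wx": 14.6,"fingers": -1},
    {"dx": 3,"dy": -14.2,"dz": 18.25,"wx": 14.6,"fingers": -1},
    {"dx": 3,"dy": -14.2,"dz": 18.25,"wx": 14.6,"fingers": -1},
    {"dx": 3,"dy": -14.2,"dz": 18.25,"wx": 14.6,"fingers": -1},
    {"dx": 3,"dy": -14.2,"dz": 18.25,"wx": 14.6,"fingers": -1}
  ]
}}

```text
$.steps[0]: bad value
```

```bash
cat > go.py <<'E'
from h import *
def delta(x,y,z,yaw):  # target TCP (mm), yaw = world angle of tool y, tool down
    s=monitor.state(); T=rot(s['ee_rot']); p=np.array(s['ee_pos'])*1000
    c,n=np.cos(np.radians(yaw)),np.sin(np.radians(yaw))
    G=np.array([[0,c,n],[0,n,-c],[-1,0,0]]) 
    d=T.T@(np.array([x,y,z])-p)/30; w=np.degrees(R.from_matrix(T.T@G).as_rotvec())/8
    print('t',round(s['clock'],2),'pos',p.round(1),'yaw',np.degrees(np.arctan2(T[1,1],T[0,1])).round(2),'down',T[:,0].round(3),'F',np.round(s['contact_force'],1),'M',np.round(s['ft_torque'],2),'gap',round(s['finger_gap']*1000,1)); print('d',d.round(3),'w',w.round(3))
E
python3 -c "
from go import *
delta(547.5,-120.8,140,-52.3)"
```

```text
t 0.1 pos [233.5 497.7 230.8] yaw 64.86 down [-0.001 -0.001 -1.   ] F [-0.2  0.2  0.2] M [-0.01 -0.01  0.02] gap 85.8
d [  3.04  -14.212  18.234] w [1.4645e+01 7.0000e-03 5.0000e-03]
```

>>> {"fn": "move_arm", "kwargs": {
  "steps": [
    {"dx": 0.3,"dy": -1.2,"dz": 1.1,"wx": 1,"wy": 0,"wz": 0,"fingers": -1}
  ]
}}

```text
clock: 0.2
ee_pos: [0.2479, 0.4537, 0.2226]
ee_rot: [0.678, 0.202, 0.678, -0.2]
contact_force: [1.7, 0.1, -1.3]
finger_gap: 0.0856
```

>>> {"fn": "move_arm", "kwargs": {
  "steps": [
    {"dx": 2.4,"dy": -10,"dz": 10,"wx": 10,"wy": 0,"wz": 0,"fingers": -1}
  ]
}}

```text
clock: 0.3
ee_pos: [0.2583, 0.4021, 0.2132]
ee_rot: [0.66, 0.253, 0.66, -0.253]
contact_force: [0.5, -0.1, -0.2]
finger_gap: 0.0852
```

```bash
python3 -c "
from go import *
delta(547.5,-120.8,140,-52.3)"
```

```text
t 0.3 pos [258.3 402.1 213.2] yaw 48.05 down [-0. -0. -1.] F [ 0.5 -0.1 -0.2] M [-0.02 -0.06 -0.03] gap 85.2
d [ 2.444 -6.519 18.82 ] w [1.2543e+01 3.0000e-03 1.0000e-03]
```

>>> {"fn": "move_arm", "kwargs": {
  "steps": [
    {"dx": 1.3,"dy": -3.5,"dz": 10,"wx": 10,"fingers": -1},
    {"dx": 1.3,"dy": -3.5,"dz": 10,"wx": 10,"fingers": -1},
    {"dx": 1.3,"dy": -3.5,"dz": 10,"wx": 10,"fingers": -1},
    {"dx": 1.3,"dy": -3.5,"dz": 10,"wx": 10,"fingers": -1},
    {"dx": 1.3,"dy": -3.5,"dz": 10,"wx": 10,"fingers": -1},
    {"dx": 1.3,"dy": -3.5,"dz": 10,"wx": 10,"fingers": -1},
    {"dx": 1.3,"dy": -3.5,"dz": 10,"wx": 10,"fingers": -1},
    {"dx": 1.3,"dy": -3.5,"dz": 10,"wx": 10,"fingers": -1},
    {"dx": 1.3,"dy": -3.5,"dz": 10,"wx": 10,"fingers": -1},
    {"dx": 1.3,"dy": -3.5,"dz": 10,"wx": 10,"fingers": -1}
  ]
}}

```text
$.steps[0]: bad value
```

```bash
python3 -c "
from go import *
delta(547.5,-120.8,140,-52.3)"
```

```text
t 0.3 pos [258.3 402.1 213.2] yaw 48.05 down [-0. -0. -1.] F [ 0.5 -0.1 -0.2] M [-0.02 -0.06 -0.03] gap 85.2
d [ 2.444 -6.519 18.82 ] w [1.2543e+01 3.0000e-03 1.0000e-03]
```

All seven keys are needed, so I'll include them.

>>> {"fn": "move_arm", "kwargs": {
  "steps": [
    {"dx": 2.4,"dy": -6.5,"dz": 18.8,"wx": 12.5,"wy": 0,"wz": 0,"fingers": -1},
    {"dx": 2.4,"dy": -6.5,"dz": 18.8,"wx": 12.5,"wy": 0,"wz": 0,"fingers": -1},
    {"dx": 2.4,"dy": -6.5,"dz": 18.8,"wx": 12.5,"wy": 0,"wz": 0,"fingers": -1},
    {"dx": 2.4,"dy": -6.5,"dz": 18.8,"wx": 12.5,"wy": 0,"wz": 0,"fingers": -1},
    {"dx": 2.4,"dy": -6.5,"dz": 18.8,"wx": 12.5,"wy": 0,"wz": 0,"fingers": -1},
    {"dx": 2.4,"dy": -6.5,"dz": 18.8,"wx": 12.5,"wy": 0,"wz": 0,"fingers": -1},
    {"dx": 2.4,"dy": -6.5,"dz": 18.8,"wx": 12.5,"wy": 0,"wz": 0,"fingers": -1},
    {"dx": 2.4,"dy": -6.5,"dz": 18.8,"wx": 12.5,"wy": 0,"wz": 0,"fingers": -1},
    {"dx": 2.4,"dy": -6.5,"dz": 18.8,"wx": 12.5,"wy": 0,"wz": 0,"fingers": -1},
    {"dx": 2.4,"dy": -6.5,"dz": 18.8,"wx": 12.5,"wy": 0,"wz": 0,"fingers": -1}
  ]
}}

```text
clock: 1.3
ee_pos: [0.501, -0.0324, 0.1537]
ee_rot: [-0.31, -0.636, -0.31, 0.636]
contact_force: [-0.0, 0.6, 1.1]
finger_gap: 0.0854
```

```bash
python3 -c "
from go import *
delta(547.5,-120.8,140,-52.3)"
```

```text
t 1.3 pos [501.  -32.4 153.7] yaw -38.05 down [-0.  0. -1.] F [-0.   0.6  1.1] M [ 0.05 -0.04 -0.03] gap 85.4
d [0.455 3.037 1.365] w [1.781e+00 0.000e+00 1.000e-03]
```

>>> {"fn": "move_arm", "kwargs": {
  "steps": [
    {"dx": 0.45,"dy": 3.03,"dz": 1.36,"wx": 1.78,"wy": 0,"wz": 0,"fingers": -1},
    {"dx": 0.45,"dy": 3.03,"dz": 1.36,"wx": 1.78,"wy": 0,"wz": 0,"fingers": -1},
    {"dx": 0.45,"dy": 3.03,"dz": 1.36,"wx": 1.78,"wy": 0,"wz": 0,"fingers": -1},
    {"dx": 0.45,"dy": 3.03,"dz": 1.36,"wx": 1.78,"wy": 0,"wz": 0,"fingers": -1}
  ]
}}

```text
clock: 1.7
ee_pos: [0.5471, -0.1188, 0.1398]
ee_rot: [-0.23, -0.668, -0.231, 0.669]
contact_force: [0.1, 0.4, -0.4]
finger_gap: 0.0852
```

```bash
python3 -c "
from go import *
delta(547.5,-120.8,25,-52.3)"
```

```text
t 1.7 pos [ 547.1 -118.8  139.8] yaw -51.99 down [-0.001  0.001 -1.   ] F [ 0.1  0.4 -0.4] M [-0.02  0.05 -0.01] gap 85.2
d [3.825 0.064 0.027] w [0.039 0.006 0.009]
```

>>> {"fn": "move_arm", "kwargs": {
  "steps": [
    {"dx": 1.3,"dy": 0,"dz": 0,"wx": 0,"wy": 0,"wz": 0,"fingers": -1},
    {"dx": 2.6,"dy": 0,"dz": 0,"wx": 0,"wy": 0,"wz": 0,"fingers": -1},
    {"dx": 3.4,"dy": 0,"dz": 0,"wx": 0,"wy": 0,"wz": 0,"fingers": -1},
    {"dx": 3.83,"dy": 0,"dz": 0,"wx": 0,"wy": 0,"wz": 0,"fingers": -1},
    {"dx": 3.83,"dy": 0,"dz": 0,"wx": 0,"wy": 0,"wz": 0,"fingers": -1},
    {"dx": 3.83,"dy": 0,"dz": 0,"wx": 0,"wy": 0,"wz": 0,"fingers": 0.3},
    {"dx": 3.83,"dy": 0,"dz": 0,"wx": 0,"wy": 0,"wz": 0,"fingers": 0.3},
    {"dx": 3.83,"dy": 0,"dz": 0,"wx": 0,"wy": 0,"wz": 0,"fingers": 1},
    {"dx": 3.83,"dy": 0,"dz": 0,"wx": 0,"wy": 0,"wz": 0,"fingers": 1},
    {"dx": 3.83,"dy": 0,"dz": 0,"wx": 0,"wy": 0,"wz": 0,"fingers": 1}
  ]
}}

```text
clock: 2.7
ee_pos: [0.5477, -0.1183, 0.0262]
ee_rot: [0.231, 0.669, 0.231, -0.668]
contact_force: [-1.1, -1.2, 4.0]
finger_gap: 0.0172
```

>>> {"fn": "move_arm", "kwargs": {
  "steps": [
    {"dx": 0,"dy": 0,"dz": 0,"wx": 0,"wy": 0,"wz": 0,"fingers": 1},
    {"dx": 0,"dy": 0,"dz": 0,"wx": 0,"wy": 0,"wz": 0,"fingers": 1},
    {"dx": 0,"dy": 0,"dz": 0,"wx": 0,"wy": 0,"wz": 0,"fingers": 1},
    {"dx": 0,"dy": 0,"dz": 0,"wx": 0,"wy": 0,"wz": 0,"fingers": 1}
  ]
}}

```text
clock: 3.1
ee_pos: [0.5477, -0.1183, 0.0261]
ee_rot: [0.231, 0.669, 0.231, -0.668]
contact_force: [-1.4, 0.5, 6.0]
finger_gap: 0.0174
```

```bash
python3 - <<'E'
from go import *
delta(547.5,-120.8,55,-52.3)
from meas import *
im,d,m=cam('top');P=cloud(d,m)
fit(P,None,.02,.054,(.585,.64,-.11,-.05),'knuckle'); fit(P,None,.062,.08,(.55,.64,-.11,-.05),'front of board')
im2,d2,m2=cam('side')
cv2.imwrite('pics/g1.png',np.hstack([cv2.resize(im[130:230,150:270],(400,333)),cv2.resize(im2[100:220,240:340],(400,480))[:333]]))
E
```

```text
t 3.1 pos [ 547.7 -118.3   26.1] yaw -51.91 down [ 0.001 -0.    -1.   ] F [-1.4  0.5  6. ] M [0.21 0.18 0.03] gap 17.4
d [-0.962  0.063  0.057] w [ 0.048 -0.002 -0.003]
knuckle 0 rect mm [0. 0.] [0. 0.] 0.0 mean [nan nan nan]
  pca dir deg 90.0
front of board 0 rect mm [0. 0.] [0. 0.] 0.0 mean [nan nan nan]
  pca dir deg 90.0meas.py:7: RuntimeWarning: Mean of empty slice.
  print(name,k.sum(),'rect mm',np.round(r[0],1),np.round(r[1],1),round(r[2],1),'mean',(q.mean(0)*1000).round(1))
  ret = um.true_divide(
meas.py:8: RuntimeWarning: Mean of empty slice.
  c=q[:,:2]-q[:,:2].mean(0); w,v=np.linalg.eigh(c.T@c); print('  pca dir deg',np.degrees(np.arctan2(v[1,1],v[0,1])).round(1))
```

```bash
cat > post.py <<'E'
from h import *
N=8
acc=[cam('top') for _ in range(N)]; m=acc[0][2]
d=np.median([a[1] for a in acc],0); im=np.mean([a[0] for a in acc],0).astype(np.uint8); P=cloud(d,m)
np.savez('tp.npz',im=im,d=d)
hsv=cv2.cvtColor(im,cv2.COLOR_BGR2HSV); org=cv2.inRange(hsv,(6,100,80),(24,255,255))
org[:150]=0;org[178:]=0;org[:,:245]=0;org[:,275:]=0
k=(org>0)&(P[...,2]>.105)
c,_=cv2.findContours(k.astype(np.uint8),0,2); c=max(c,key=cv2.contourArea)
pts=np.array([ray(u,v,.112,m)[:2]*1000 for u,v in c[:,0]],np.float32); r=cv2.minAreaRect(pts); print('wood top',r,len(pts))
q=P[k]*1000; print('mean',q.mean(0))
# front/back wood edges via subpixel saturation profile along columns
sat=hsv[...,1].astype(float)
for name,rows in (('left/right',range(157,166)),):
    L=[];Rr=[]
    for v in rows:
        g=np.diff(sat[v,245:275]); 
        L.append(ray(245.5+np.argmax(g),v,.112,m)[:2]); Rr.append(ray(245.5+np.argmin(g),v,.112,m)[:2])
    print(np.round(np.array(L)*1000,1).tolist()); print(np.round(np.array(Rr)*1000,1).tolist())
np.set_printoptions(linewidth=220)
print((P[152:182,244:274,2]*1000).round(0).astype(int))
kk=(P[...,2]>.098)&(P[...,2]<.115)&(org==0); kk[:169]=0; kk[177:]=0; kk[:,:252]=0; kk[:,265:]=0
vu=np.argwhere(kk); print('ring px',vu.mean(0),len(vu),ray(*vu.mean(0)[::-1],.106,m)*1000)
E
python3 post.py; python3 - <<'E'
import numpy as np,cv2
im=np.load('tp.npz')['im']; cv2.imwrite('pics/p1.png',cv2.resize(im[150:182,242:276],(612,576),interpolation=cv2.INTER_CUBIC))
E
```

```text
wood top ((598.339599609375, -305.42138671875), (55.760833740234375, 39.069149017333984), 83.65775299072266) 14
mean [ 598.45114419 -305.20705233  111.65465979]
[[613.1, -277.7], [609.7, -274.2], [606.3, -274.2], [602.9, -274.1], [599.4, -274.1], [596.0, -274.1], [592.6, -274.0], [589.2, -270.6], [585.8, -270.5]]
[[612.1, -331.7], [608.7, -331.7], [605.2, -335.0], [601.7, -334.9], [598.3, -334.8], [594.9, -334.8], [591.5, -334.7], [588.1, -334.7], [584.6, -334.6]]
[[  0  -1  -1  -1   2   1   0   0   2   0  -1   0   0  -2   1  -2  -1   0  -1  -1   1  -1   0   0  -1   1  -1   1   1  -2]
 [  1  -1   0  -1   0  -1   0   0   0   0   0   2   0   0   1  -1   2   0  -1   0  -1  -1   0   1  -2   0   0   1   2   1]
 [  0  -1   1   1   3   0   1   0   0  -1   1  -1  -2   2   1   0  -1   0   0   0   0  -1   0  -1  -1   0  -1   1   1  -2]
 [  0   0  -3   1   0   0   0  -1 113 111 112 111 112 111 113 113 110 109   1  -1   0   0   0   0   0  -2  -1   1  -1  -1]
 [  0   0   0   1   0   0   1 110 113 111 112 111 113 113 112 115 113 110 112 113 112 113 113 111   1  -1  -1  -1   0   1]
 [  1  -1  -2   
[... 2442 characters left out ...]
]
 [  0   1   0  -1   0   1   1   0  -1  -1  -1   0   0  42  49  45  32   0   1   1   1   2   1   0  -2   0   2   0   0   0]
 [ -1   1  -2   0   1  -1   0  -1   1   1  -1   1   2  -1   1  -1  -1  -1   0  -1  -1  -1   0  -2   0   0   1  -2  -1   2]
 [  0   1  -1   0   0   1   1   3  -2   2  -1  -1   2   0   0  -1   0   1   0   1   2  -1   0   2   0   0  -1   0  -1  -1]
 [  0   1  -1   0   0   0   1   1  -2   1  -1   3   0   0   1  -1  -1   0   0   0   0  -1  -1   0   0   2  -2  -1   1  -1]
 [  1   0   1   1   0  -1   1   0   1   1   0   1   0   2  -1   0   0  -1   1   1   0   1   1   0  -1   0  -1   1  -1   0]]
ring px [171.66666667 258.05555556] 18 [ 563.4890806  -302.35705212  106.        ]
```

View pics/p1.png

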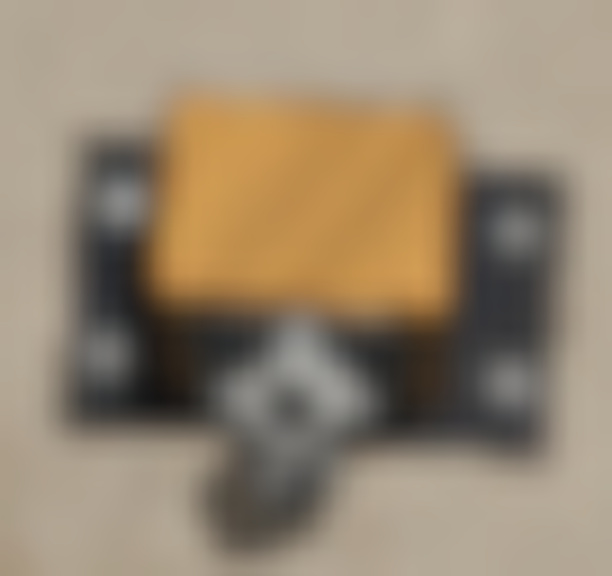

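```bash
python3 - <<'E'
from h import *
m=optics.camera_model('top')
f=lambda x,y,z: ray(242+x/18-.5,150+y/18-.5,z,m)[:2]*1000
a,b,c,d=[f(*p,.006) for p in((121,202),(515,230),(106,355),(510,382))]
print(a,b,c,d)
for p,q in((b,a),(d,c)): v=p-q; print('y-axis ang',np.degrees(np.arctan2(*(q-p)[::-1]))) if 0 else print(np.degrees(np.arctan2((q-p)[1],(q-p)[0]))) 
for p,q in((a,c),(b,d)): print('x-axis',np.degrees(np.arctan2((p-q)[1],(p-q)[0])))
print('bore',f(290,403,.106),'foot mid',(a+b+c+d)/4)
E
```

```text
[ 621.93786093 -265.66905809] [ 614.65740247 -346.11874238] [ 590.28852194 -262.21221697] [ 583.24225428 -344.50896158]
84.8289871124051
85.10625627304742
x-axis -6.233317814085326
x-axis -2.933395185793887
bore [ 562.75525862 -300.84253749] foot mid [ 602.5315099  -304.62724475]
```

>>> {"fn": "move_arm", "kwargs": {
  "steps": [
    {"dx": -0.5,"dy": 0,"dz": 0,"wx": 0,"wy": 0,"wz": 0,"fingers": 1},
    {"dx": -1.2,"dy": 0,"dz": 0,"wx": 0,"wy": 0,"wz": 0,"fingers": 1},
    {"dx": -2,"dy": 0,"dz": 0,"wx": 0,"wy": 0,"wz": 0,"fingers": 1},
    {"dx": -2,"dy": 0,"dz": 0,"wx": 0,"wy": 0,"wz": 0,"fingers": 1},
    {"dx": -2,"dy": 0,"dz": 0,"wx": 0,"wy": 0,"wz": 0,"fingers": 1}
  ]
}}

```text
clock: 4.1
ee_pos: [0.5475, -0.1182, 0.0861]
ee_rot: [0.231, 0.669, 0.23, -0.668]
contact_force: [0.7, 0.5, -0.8]
finger_gap: 0.0174
```

```bash
python3 -c "
from go import *
delta(448.4,-290.4,86,-95)"
```

```text
t 4.1 pos [ 547.5 -118.2   86.1] yaw -51.92 down [ 0.001 -0.    -1.   ] F [ 0.7  0.5 -0.8] M [0.01 0.05 0.03] gap 17.4
d [3.000e-03 2.481e+00 6.141e+00] w [ 5.385e+00 -5.000e-03 -4.000e-03]
```

>>> {"fn": "move_arm", "kwargs": {
  "steps": [
    {"dx": 0,"dy": 0.3,"dz": 0.8,"wx": 0.7,"wy": 0,"wz": 0,"fingers": 1},
    {"dx": 0,"dy": 0.6,"dz": 1.6,"wx": 1.4,"wy": 0,"wz": 0,"fingers": 1},
    {"dx": 0,"dy": 0.9,"dz": 2.4,"wx": 2.1,"wy": 0,"wz": 0,"fingers": 1},
    {"dx": 0,"dy": 1.3,"dz": 3.2,"wx": 2.8,"wy": 0,"wz": 0,"fingers": 1},
    {"dx": 0,"dy": 1.6,"dz": 4,"wx": 3.5,"wy": 0,"wz": 0,"fingers": 1},
    {"dx": 0,"dy": 2,"dz": 5,"wx": 4.2,"wy": 0,"wz": 0,"fingers": 1},
    {"dx": 0,"dy": 2.3,"dz": 5.7,"wx": 4.9,"wy": 0,"wz": 0,"fingers": 1},
    {"dx": 0.5,"dy": 2.48,"dz": 6.14,"wx": 5.38,"wy": 0,"wz": 0,"fingers": 1},
    {"dx": 1,"dy": 2.48,"dz": 6.14,"wx": 5.38,"wy": 0,"wz": 0,"fingers": 1},
    {"dx": 1,"dy": 2.48,"dz": 6.14,"wx": 5.38,"wy": 0,"wz": 0,"fingers": 1}
  ]
}}

```text
clock: 5.1
ee_pos: [0.4467, -0.2896, 0.0533]
ee_rot: [0.032, -0.705, 0.03, 0.708]
contact_force: [-0.7, 0.7, -0.0]
finger_gap: 0.017
```

```bash
python3 - <<'E'
from go import *
delta(448.4,-290.4,56.1,-95)
im,d,m=cam('top'); im2,d2,m2=cam('side'); np.savez('st.npz',im=im,d=d,im2=im2,d2=d2)
cv2.imwrite('pics/st.png',np.hstack([cv2.resize(im[150:220,210:280],(400,400),interpolation=cv2.INTER_CUBIC),cv2.resize(im2[150:220,245:315],(400,400),interpolation=cv2.INTER_CUBIC)]))
E
```

```text
t 5.1 pos [ 446.7 -289.6   53.3] yaw -95.01 down [-0.004  0.003 -1.   ] F [-0.7  0.7 -0. ] M [ 0.09  0.06 -0.  ] gap 17.0
d [-0.094  0.021 -0.057] w [-0.001  0.029  0.019]
```

View pics/st.png

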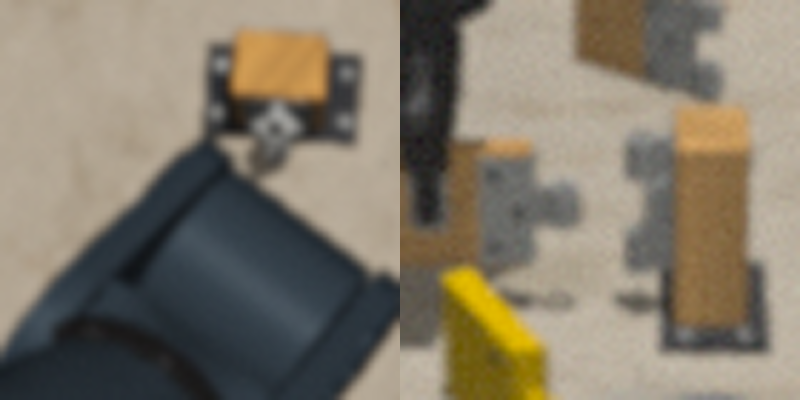

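Left panel: the arm hides the knuckle from the top camera. Right panel (side view): the board's knuckle at (558,202) sits level with the post gap at (640,202), and board A's two knuckles at (700,20) and (705,80) confirm the choice. From here I'll measure the relative offsets with the side camera.

```bash
cat > rel.py <<'E'
from go import *
import sys
N=int(sys.argv[1]) if len(sys.argv)>1 else 8
acc=[cam('side') for _ in range(N)]; m=acc[0][2]
im=np.mean([a[0] for a in acc],0); D=np.array([a[1] for a in acc]); D[D==0]=np.nan; d=np.nanmedian(D,0); P=cloud(d,m)*1000
np.savez('rel.npz',im=im,d=d)
np.set_printoptions(linewidth=250)
delta(488.2,-293.85,56.1,-95)
r0,r1,c0,c1=170,202,262,294
print('x');print(P[r0:r1:2,c0:c1,0].round(0).astype(int)) if 0 else None
print('cols',c0,'y+300 where y<-270');Y=P[r0:r1,c0:c1,1]+300; Y[Y>40]=99; Y=np.nan_to_num(Y,nan=88)
for i,r in enumerate(Y): print(r0+i,' '.join('%4d'%q if q<50 else '   .' for q in r))
E
python3 rel.py; python3 - <<'E'
import numpy as np
im=np.load('rel.npz')['im'].mean(2)
print('gray'); 
for r in range(170,202): print(r,' '.join('%3d'%q for q in im[r,262:294]))
E
```

```text
t 5.6 pos [ 448.5 -290.3   55.9] yaw -94.94 down [ 0. -0. -1.] F [ 0.8 -0.4 -2.4] M [-0.03  0.04  0.01] gap 17.8
d [-0.006  0.005 -1.327] w [ 0.008 -0.003 -0.002]
x
cols 262 y+300 where y<-270
170    .    .    .    .    .    .    .    .    .    .    .    .    .    .    .    .    .    .    .    .    .    .    .    .    .    .    .    .    .    .   14    4
171    .    .    .    .    .    .    .    .    .    .    .    .    .    .    .    .    .    .    .    .    .    .    .    .    .    .    .    .    .    .    8   -3
172    .    .    .    .    .    .    .    .    .    .    .    .    .    .    .    .    .    .    .    .    .    .    .    .    6    3    .    .    .    .    0   -8
173    .    .    .    .    .    .    .    .    .    .    .    .    .    .    .    .    .    .    .    .    .    .    2    0    2    3    0   -3   -4   -3   -7  -16
174    6    6    4    6    4    4   12    .    .    .    .    .    .    .    .    .    .    .    .    .    .    .   -7   -7   -8   -8  -10   -6   -6   -6  -16  -23
175    0    0   -2   -1   -2   -3    1    .    .    .    .    .    .    .    .    .    
[... 7869 characters left out ...]
 133 109 105 102 106 109 100  89  88  95
197  97 111 127 139 146 150 155 159 161 159 156 158 157 158 157 160 163 164 167 169 172 166 149 132 125 128 133 133 107  80  78  93
198 124 141 152 156 157 159 159 159 157 157 157 157 159 159 159 159 163 163 167 168 171 170 165 157 155 155 159 152 113  73  73  93
199 142 153 157 160 160 160 160 159 158 160 159 159 159 159 159 161 162 162 164 169 170 172 172 167 164 165 170 159 117  69  73  93
200 137 138 146 151 151 150 155 159 159 154 152 152 152 158 161 163 163 164 168 167 164 163 163 158 146 154 162 155 114  69  72  94
201 126 116 118 121 119 123 133 145 148 142 139 134 135 146 161 167 169 168 168 162 146 132 129 125 118 121 134 139 106  66  72  95
```

Measured so far: the post axis is about (39.9, -4.4) mm from the board's hole, and the board is about 1.2 mm low. I'll go in 34 mm, then measure again.

>>> {"fn": "move_arm", "kwargs": {
  "steps": [
    {"dx": -0.04,"dy": 0.03,"dz": -0.2,"wx": 0,"wy": 0,"wz": 0,"fingers": 1},
    {"dx": -0.04,"dy": 0.03,"dz": -0.4,"wx": 0,"wy": 0,"wz": 0,"fingers": 1},
    {"dx": -0.04,"dy": 0.03,"dz": -0.6,"wx": 0,"wy": 0,"wz": 0,"fingers": 1},
    {"dx": -0.04,"dy": 0.03,"dz": -0.8,"wx": 0,"wy": 0,"wz": 0,"fingers": 1},
    {"dx": -0.04,"dy": 0.03,"dz": -1,"wx": 0,"wy": 0,"wz": 0,"fingers": 1},
    {"dx": -0.04,"dy": 0.03,"dz": -1.14,"wx": 0,"wy": 0,"wz": 0,"fingers": 1},
    {"dx": -0.04,"dy": 0.03,"dz": -1.14,"wx": 0,"wy": 0,"wz": 0,"fingers": 1},
    {"dx": -0.04,"dy": 0.03,"dz": -1.14,"wx": 0,"wy": 0,"wz": 0,"fingers": 1}
  ]
}}

```text
clock: 6.4
ee_pos: [0.4822, -0.2941, 0.0567]
ee_rot: [0.031, -0.706, 0.03, 0.707]
contact_force: [0.6, -0.5, -0.3]
finger_gap: 0.0172
```

```bash
python3 rel.py 12; python3 - <<'E'
import numpy as np,cv2
im0=np.load('rel.npz')['im'];im=im0.mean(2)
print('gray'); 
for r in range(170,202): print(r,' '.join('%3d'%q for q in im[r,270:294]))
cv2.imwrite('pics/in1.png',cv2.resize(im0.astype(np.uint8)[160:210,250:310],(720,600),interpolation=cv2.INTER_CUBIC))
E
```

```text
t 7.0 pos [ 482.3 -294.2   56.9] yaw -94.96 down [ 0. -0. -1.] F [ 0.1  0.1 -0.9] M [-0.    0.03 -0.  ] gap 17.3
d [ 0.025 -0.028 -0.194] w [ 0.005 -0.    -0.   ]
x
cols 262 y+300 where y<-270
170  -57  -57  -17  -16    .    .    .    .    .    .    .    .    .    .    .    .    .    .    .    .    .    .    .    .    .    .    .    .    .    .   12    6
171  -54  -53  -16  -19    .    .    .    .    .    .    .    .    .    .    .    .    .    .    .    .    .    .    .    .    .    .    .    .    .    .    5    0
172  -51  -51  -18   20    .    .    .    .    .    .    .    .    .    .    .    .    .    .    .    .    .    .    .    .    4    6    .    .    .    .    0   -9
173  -50  -50  -15   11   10   11   10   11   11   10   11   16    .    .    .    .    .    .    .    .    .    .   -1    0    3    3    0   -1   -3   -2   -7  -15
174  -46  -48  -17    5    1    3    3    3    2    2    3    2    1    2    0    0    2    6    .    .    .    .   -5   -7   -9   -9   -8   -8   -4   -7  -15  -21
175  -46  -43  -16   -3   -2   -2   -2   -3   -4   -5   -4   -4   -7   -6   -6   -6   -
[... 6845 characters left out ...]

195  96  99  97  97  98 100 102 107 114 132 153 164 167 158 127 102 100 100  98  96  96  95  93  97
196  88  86  88  91 101 108 113 123 135 149 161 168 170 161 134 109 105 104 108 107  99  91  88  96
197  82  81  87 105 125 136 141 147 154 161 167 170 171 167 148 133 127 128 135 134 108  80  78  92
198  87  98 111 131 149 157 158 159 162 164 167 169 171 170 166 157 155 155 160 153 114  70  71  91
199 106 127 142 153 160 160 162 162 162 165 167 169 172 172 172 169 163 166 170 160 116  69  70  93
200 120 140 149 151 153 152 151 153 154 162 166 168 165 163 164 158 149 152 162 157 115  70  71  93
201 108 120 124 123 124 123 122 124 130 146 156 154 142 132 130 124 117 121 134 138 106  64  70  94
```

View pics/in1.png

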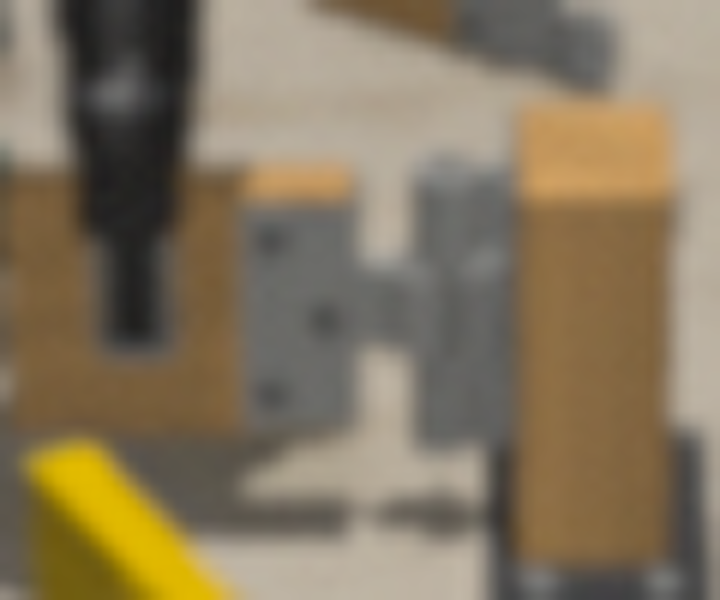

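>>> {"fn": "move_arm", "kwargs": {
  "steps": [
    {"dx": 0,"dy": 0,"dz": -0.08,"wx": 0,"wy": 0,"wz": 0,"fingers": 1},
    {"dx": 0,"dy": 0,"dz": -0.15,"wx": 0,"wy": 0,"wz": 0,"fingers": 1},
    {"dx": 0,"dy": 0,"dz": -0.15,"wx": 0,"wy": 0,"wz": 0,"fingers": 1},
    {"dx": 0,"dy": 0,"dz": -0.15,"wx": 0,"wy": 0,"wz": 0,"fingers": 1}
  ]
}}

```text
clock: 7.4
ee_pos: [0.4869, -0.2946, 0.0568]
ee_rot: [0.031, -0.706, 0.031, 0.706]
contact_force: [-0.5, 0.8, -0.6]
finger_gap: 0.0172
```

```bash
cat > circ.py <<'E'
from go import *
from scipy.optimize import least_squares
import sys
N=int(sys.argv[1])
if N:
    acc=[cam('side') for _ in range(N)]; im=np.mean([a[0] for a in acc],0); D=np.array([a[1] for a in acc]); D[D==0]=np.nan
    d=np.nanmedian(D,0); np.savez('rel.npz',im=im,d=d)
f=np.load('rel.npz'); im=f['im'].mean(2); d=f['d']; m=optics.camera_model('side'); P=cloud(d,m)*1000
delta(488.3,-294.8,57,-95)
def fit(rows,cols,n):
    q=np.array([[np.median(P[r0:r1,c],0) if 0 else P[r0:r1,c].mean(0) for c in cols] for r0,r1 in rows]).reshape(-1,3)
    s=least_squares(lambda a:np.hypot(q[:,0]-a[0],q[:,1]-a[1])-9,[q[:,0].mean(),q[:,1].mean()+8],loss='soft_l1')
    print(n,s.x.round(2),'res',s.fun.round(1)); return s.x
u=fit([(176,181),(192,197)],range(285,290),'post')
b0=int(sys.argv[2]); v=fit([(183,188)],range(b0,b0+int(sys.argv[3])),'board'); print('post-board',u-v)
x=lambda r0,r1,c0,c1,l=137:np.interp(l,im[r0:r1,c0:c1].mean(0),np.arange(c0,c1))
print('board end edge',x(177,181,278,283),x(191,195,278,284),'post edge',285-np.interp(137,im[177:180,282:286].mean(0)[::-1],np.arange(4)))
for r in range(172,200): print(r,' '.join('%3d'%k for k in im[r,274:292]))
E
python3 circ.py 0 282 5 | head -6;  python3 circ.py 10 284 4
```

```text
t 7.4 pos [ 486.9 -294.6   56.8] yaw -94.95 down [-0. -0. -1.] F [-0.5  0.8 -0.6] M [0.05 0.04 0.01] gap 17.2
d [-0.007  0.004 -0.048] w [ 0.006  0.    -0.   ]
post [ 560.79 -301.68] res [ 0.8 -0.3 -0.1  0.5  0.2  0.2 -0.6 -0.1 -0.4  0.2]
board [ 553.71 -301.  ] res [-0.1  0.1  0.   0.  -0.1]
post-board [ 7.08360874 -0.68479912]
board end edge 279.4139771900024 279.3817019183473 post edge 283.73644067796613
t 7.9 pos [ 486.8 -294.6   56.8] yaw -94.96 down [-0.  0. -1.] F [-0.5  0.5 -0.9] M [-0.01  0.03 -0.05] gap 17.0
d [-0.006  0.003 -0.05 ] w [0.005 0.    0.   ]
post [ 560.85 -301.6 ] res [-0.2  0.1  0.5 -0.2  0.   0.3 -0.5 -0.3  0.4 -0.2]
board [ 562.29 -304.82] res [ 1.3 -0.4 -2.6  1.1]
post-board [-1.44309619  3.21752781]
board end edge 280.8133423180593 280.78226569895867 post edge 283.7560888252149
172 170 171 171 169 169 169 169 170 170 169 169 163 160 158 161 166 167 161
173 162 163 163 162 164 161 164 168 171 171 163 154 145 141 146 152 155 151
174 156 155 153 155 154 153 154 161 169 165 150 140 135 133 136 133 130 128
175 146 145 144 146 145 144 145 153 164 159 135 119 119
[... 1144 characters left out ...]
  98  99 100  95
191  94  99 106 107 105 105 115 143 164 162 129 102  97  98  99  97  98  97
192  82  96 104 108 105 106 116 143 165 163 130 103  99 102  98  97  97  98
193  81  95 104 106 104 104 115 141 164 161 129 104 101 100  99  97  97  96
194  92  99 103 105 104 104 117 143 162 159 127 101 100 102  97  95  97  95
195  93  96  99 102 106 113 125 148 165 158 127 103 100 100  96  97  97  94
196  89  99 107 114 124 133 147 162 170 162 134 109 104 105 107 107 100  89
197 104 125 137 142 149 156 163 168 171 166 150 132 126 128 133 133 108  81
198 132 150 157 157 161 164 167 170 171 169 164 157 155 156 159 153 115  72
199 151 160 163 163 164 163 168 169 170 172 172 168 164 166 171 159 117  70
```

>>> {"fn": "move_arm", "kwargs": {
  "steps": [
    {"dx": 0,"dy": 0.005,"dz": -0.03,"wx": 0,"wy": 0,"wz": 0,"fingers": 1},
    {"dx": 0,"dy": 0.005,"dz": -0.05,"wx": 0,"wy": 0,"wz": 0,"fingers": 1},
    {"dx": 0,"dy": 0.005,"dz": -0.05,"wx": 0,"wy": 0,"wz": 0,"fingers": 1},
    {"dx": 0,"dy": 0.005,"dz": -0.05,"wx": 0,"wy": 0,"wz": 0,"fingers": 1}
  ]
}}

```text
clock: 8.3
ee_pos: [0.4883, -0.2949, 0.0568]
ee_rot: [0.031, -0.706, 0.031, 0.706]
contact_force: [-0.4, -0.6, -0.3]
finger_gap: 0.0173
```

>>> {"fn": "move_arm", "kwargs": {
  "steps": [
    {"dx": 0,"dy": 0,"dz": -0.025,"wx": 0,"wy": 0,"wz": 0,"fingers": 1},
    {"dx": 0,"dy": 0,"dz": -0.025,"wx": 0,"wy": 0,"wz": 0,"fingers": 1},
    {"dx": 0,"dy": 0,"dz": -0.025,"wx": 0,"wy": 0,"wz": 0,"fingers": 1}
  ]
}}

```text
clock: 8.6
ee_pos: [0.4891, -0.2949, 0.0568]
ee_rot: [0.031, -0.706, 0.031, 0.706]
contact_force: [-0.8, 0.2, -1.6]
finger_gap: 0.0174
```

>>> {"fn": "move_arm", "kwargs": {
  "steps": [
    {"dx": 0,"dy": 0,"dz": -0.02,"wx": 0,"wy": 0,"wz": 0,"fingers": 1},
    {"dx": 0,"dy": 0,"dz": -0.02,"wx": 0,"wy": 0,"wz": 0,"fingers": 1},
    {"dx": 0,"dy": 0,"dz": -0.02,"wx": 0,"wy": 0,"wz": 0,"fingers": 1}
  ]
}}

```text
clock: 8.9
ee_pos: [0.4897, -0.295, 0.0568]
ee_rot: [0.031, -0.706, 0.031, 0.706]
contact_force: [0.4, 0.6, -1.7]
finger_gap: 0.0172
```

>>> {"fn": "move_arm", "kwargs": {
  "steps": [
    {"dx": 0,"dy": 0,"dz": -0.02,"wx": 0,"wy": 0,"wz": 0,"fingers": 1},
    {"dx": 0,"dy": 0,"dz": -0.02,"wx": 0,"wy": 0,"wz": 0,"fingers": 1},
    {"dx": 0,"dy": 0,"dz": -0.02,"wx": 0,"wy": 0,"wz": 0,"fingers": 1}
  ]
}}

```text
clock: 9.2
ee_pos: [0.4903, -0.295, 0.0569]
ee_rot: [-0.031, 0.706, -0.031, -0.706]
contact_force: [-0.6, -0.4, -0.4]
finger_gap: 0.0171
```

>>> {"fn": "move_arm", "kwargs": {
  "steps": [
    {"dx": 0,"dy": 0,"dz": -0.02,"wx": 0,"wy": 0,"wz": 0,"fingers": 1},
    {"dx": 0,"dy": 0,"dz": -0.02,"wx": 0,"wy": 0,"wz": 0,"fingers": 1},
    {"dx": 0,"dy": 0,"dz": -0.02,"wx": 0,"wy": 0,"wz": 0,"fingers": 1}
  ]
}}

```text
clock: 9.5
ee_pos: [0.4909, -0.2951, 0.0568]
ee_rot: [0.031, -0.706, 0.031, 0.706]
contact_force: [-0.3, -0.7, -0.3]
finger_gap: 0.0173
```

```bash
python3 -c "
from go import *
delta(488.3,-294.8,57,-95)"
```

```text
t 9.5 pos [ 490.9 -295.1   56.8] yaw -94.96 down [-0. -0. -1.] F [-0.3 -0.7 -0.3] M [-0.07  0.01  0.01] gap 17.3
d [-0.005 -0.001  0.086] w [ 0.005  0.    -0.   ]
```

>>> {"fn": "move_arm", "kwargs": {
  "steps": [
    {"dx": 0,"dy": 0,"dz": -0.02,"wx": 0,"wy": 0,"wz": 0,"fingers": 1},
    {"dx": 0,"dy": 0,"dz": -0.02,"wx": 0,"wy": 0,"wz": 0,"fingers": 1},
    {"dx": 0,"dy": 0,"dz": -0.02,"wx": 0,"wy": 0,"wz": 0,"fingers": 1}
  ]
}}

```text
clock: 9.8
ee_pos: [0.4911, -0.2951, 0.0568]
ee_rot: [0.031, -0.706, 0.031, 0.707]
contact_force: [-3.1, -1.3, -0.0]
finger_gap: 0.0175
```

>>> {"fn": "move_arm", "kwargs": {
  "steps": [
    {"dx": 0,"dy": 0,"dz": -0.02,"wx": 0,"wy": 0,"wz": 0,"fingers": 1},
    {"dx": 0,"dy": 0,"dz": -0.02,"wx": 0,"wy": 0,"wz": 0,"fingers": 1},
    {"dx": 0,"dy": 0,"dz": -0.02,"wx": 0,"wy": 0,"wz": 0,"fingers": 1}
  ]
}}

```text
clock: 10.1
ee_pos: [0.4912, -0.2951, 0.0567]
ee_rot: [0.031, -0.706, 0.03, 0.707]
contact_force: [-7.8, -1.0, 1.8]
finger_gap: 0.0175
```

```bash
python3 -c "
from go import *
delta(488.3,-294.8,57,-95)"
```

```text
t 10.1 pos [ 491.2 -295.1   56.7] yaw -94.96 down [-0.002  0.001 -1.   ] F [-7.8 -1.   1.8] M [-0.13  1.01 -0.04] gap 17.5
d [-0.009 -0.001  0.096] w [0.005 0.014 0.004]
```

Contact with the V comes at TCP x ≈ 491.0, nearly head-on. I'll back off about 1.4 mm (45° faces, 1 mm clearance), then probe sideways.

>>> {"fn": "move_arm", "kwargs": {
  "steps": [
    {"dx": 0,"dy": 0,"dz": 0.083,"wx": 0,"wy": 0,"wz": 0,"fingers": 1},
    {"dx": 0,"dy": 0,"dz": 0.083,"wx": 0,"wy": 0,"wz": 0,"fingers": 1},
    {"dx": 0,"dy": 0,"dz": 0.083,"wx": 0,"wy": 0,"wz": 0,"fingers": 1}
  ]
}}

```text
clock: 10.4
ee_pos: [0.4899, -0.295, 0.0569]
ee_rot: [-0.03, 0.707, -0.031, -0.706]
contact_force: [0.3, 0.7, -0.1]
finger_gap: 0.0181
```

>>> {"fn": "move_arm", "kwargs": {
  "steps": [
    {"dx": 0,"dy": 0.03,"dz": 0,"wx": 0,"wy": 0,"wz": 0,"fingers": 1},
    {"dx": 0,"dy": 0.03,"dz": 0,"wx": 0,"wy": 0,"wz": 0,"fingers": 1},
    {"dx": 0,"dy": 0.03,"dz": 0,"wx": 0,"wy": 0,"wz": 0,"fingers": 1}
  ]
}}

```text
clock: 10.7
ee_pos: [0.4896, -0.2959, 0.0568]
ee_rot: [-0.031, 0.706, -0.031, -0.706]
contact_force: [0.2, 0.9, -0.3]
finger_gap: 0.0175
```

>>> {"fn": "move_arm", "kwargs": {
  "steps": [
    {"dx": 0,"dy": 0.015,"dz": 0,"wx": 0,"wy": 0,"wz": 0,"fingers": 1},
    {"dx": 0,"dy": 0.015,"dz": 0,"wx": 0,"wy": 0,"wz": 0,"fingers": 1},
    {"dx": 0,"dy": 0.015,"dz": 0,"wx": 0,"wy": 0,"wz": 0,"fingers": 1}
  ]
}}

```text
clock: 11.0
ee_pos: [0.4895, -0.2963, 0.0568]
ee_rot: [-0.031, 0.706, -0.031, -0.706]
contact_force: [-0.8, 0.8, -1.5]
finger_gap: 0.0174
```

>>> {"fn": "move_arm", "kwargs": {
  "steps": [
    {"dx": 0,"dy": 0.015,"dz": 0,"wx": 0,"wy": 0,"wz": 0,"fingers": 1},
    {"dx": 0,"dy": 0.015,"dz": 0,"wx": 0,"wy": 0,"wz": 0,"fingers": 1},
    {"dx": 0,"dy": 0.015,"dz": 0,"wx": 0,"wy": 0,"wz": 0,"fingers": 1}
  ]
}}

```text
clock: 11.3
ee_pos: [0.4893, -0.2967, 0.0568]
ee_rot: [0.031, -0.706, 0.031, 0.707]
contact_force: [-0.2, 0.3, -0.1]
finger_gap: 0.0175
```

```bash
python3 -c "
from go import *
delta(489.6,-295,57,-95)"
```

```text
t 11.3 pos [ 489.3 -296.7   56.8] yaw -94.96 down [-0.  0. -1.] F [-0.2  0.3 -0.1] M [0.12 0.07 0.03] gap 17.5
d [-0.008 -0.057 -0.004] w [0.006 0.002 0.001]
```

>>> {"fn": "move_arm", "kwargs": {
  "steps": [
    {"dx": 0,"dy": 0.015,"dz": 0,"wx": 0,"wy": 0,"wz": 0,"fingers": 1},
    {"dx": 0,"dy": 0.015,"dz": 0,"wx": 0,"wy": 0,"wz": 0,"fingers": 1},
    {"dx": 0,"dy": 0.015,"dz": 0,"wx": 0,"wy": 0,"wz": 0,"fingers": 1}
  ]
}}

```text
clock: 11.6
ee_pos: [0.4892, -0.297, 0.0567]
ee_rot: [0.031, -0.706, 0.03, 0.707]
contact_force: [-1.5, 2.1, -0.6]
finger_gap: 0.0172
```

>>> {"fn": "move_arm", "kwargs": {
  "steps": [
    {"dx": 0,"dy": 0.015,"dz": 0,"wx": 0,"wy": 0,"wz": 0,"fingers": 1},
    {"dx": 0,"dy": 0.015,"dz": 0,"wx": 0,"wy": 0,"wz": 0,"fingers": 1},
    {"dx": 0,"dy": 0.015,"dz": 0,"wx": 0,"wy": 0,"wz": 0,"fingers": 1}
  ]
}}

```text
clock: 11.9
ee_pos: [0.4891, -0.2972, 0.0567]
ee_rot: [0.031, -0.706, 0.03, 0.707]
contact_force: [-1.4, 5.7, -0.2]
finger_gap: 0.0173
```

>>> {"fn": "move_arm", "kwargs": {
  "steps": [
    {"dx": 0,"dy": 0.015,"dz": 0,"wx": 0,"wy": 0,"wz": 0,"fingers": 1},
    {"dx": 0,"dy": 0.015,"dz": 0,"wx": 0,"wy": 0,"wz": 0,"fingers": 1},
    {"dx": 0,"dy": 0.015,"dz": 0,"wx": 0,"wy": 0,"wz": 0,"fingers": 1}
  ]
}}

```text
clock: 12.2
ee_pos: [0.4889, -0.2975, 0.0566]
ee_rot: [0.031, -0.706, 0.03, 0.707]
contact_force: [-2.2, 6.2, 0.4]
finger_gap: 0.0174
```

```bash
python3 -c "
from go import *
delta(489.6,-295,57,-95)"
```

```text
t 12.2 pos [ 488.9 -297.5   56.6] yaw -94.92 down [-0.001  0.001 -1.   ] F [-2.2  6.2  0.4] M [0.98 0.24 0.43] gap 17.4
d [-0.012 -0.084 -0.016] w [0.009 0.009 0.007]
```

>>> {"fn": "move_arm", "kwargs": {
  "steps": [
    {"dx": 0,"dy": -0.06,"dz": 0,"wx": 0,"wy": 0,"wz": 0,"fingers": 1},
    {"dx": 0,"dy": -0.13,"dz": 0,"wx": 0,"wy": 0,"wz": 0,"fingers": 1},
    {"dx": 0,"dy": -0.13,"dz": 0,"wx": 0,"wy": 0,"wz": 0,"fingers": 1},
    {"dx": 0,"dy": -0.13,"dz": 0,"wx": 0,"wy": 0,"wz": 0,"fingers": 1}
  ]
}}

```text
clock: 12.6
ee_pos: [0.4898, -0.2944, 0.057]
ee_rot: [-0.03, 0.707, -0.031, -0.706]
contact_force: [-0.0, 0.7, -1.0]
finger_gap: 0.0175
```

>>> {"fn": "move_arm", "kwargs": {
  "steps": [
    {"dx": 0,"dy": -0.015,"dz": 0,"wx": 0,"wy": 0,"wz": 0,"fingers": 1},
    {"dx": 0,"dy": -0.015,"dz": 0,"wx": 0,"wy": 0,"wz": 0,"fingers": 1},
    {"dx": 0,"dy": -0.015,"dz": 0,"wx": 0,"wy": 0,"wz": 0,"fingers": 1}
  ]
}}

```text
clock: 12.9
ee_pos: [0.4897, -0.2938, 0.0568]
ee_rot: [-0.031, 0.706, -0.031, -0.706]
contact_force: [-0.0, -0.4, -1.8]
finger_gap: 0.0171
```

>>> {"fn": "move_arm", "kwargs": {
  "steps": [
    {"dx": 0,"dy": -0.015,"dz": 0,"wx": 0,"wy": 0,"wz": 0,"fingers": 1},
    {"dx": 0,"dy": -0.015,"dz": 0,"wx": 0,"wy": 0,"wz": 0,"fingers": 1},
    {"dx": 0,"dy": -0.015,"dz": 0,"wx": 0,"wy": 0,"wz": 0,"fingers": 1}
  ]
}}

```text
clock: 13.2
ee_pos: [0.4897, -0.2934, 0.0568]
ee_rot: [0.031, -0.706, 0.031, 0.706]
contact_force: [-0.6, -1.5, -1.1]
finger_gap: 0.0175
```

>>> {"fn": "move_arm", "kwargs": {
  "steps": [
    {"dx": 0,"dy": -0.015,"dz": 0,"wx": 0,"wy": 0,"wz": 0,"fingers": 1},
    {"dx": 0,"dy": -0.015,"dz": 0,"wx": 0,"wy": 0,"wz": 0,"fingers": 1},
    {"dx": 0,"dy": -0.015,"dz": 0,"wx": 0,"wy": 0,"wz": 0,"fingers": 1}
  ]
}}

```text
clock: 13.5
ee_pos: [0.4897, -0.2931, 0.0569]
ee_rot: [-0.031, 0.706, -0.031, -0.706]
contact_force: [-2.2, -3.0, -1.5]
finger_gap: 0.0172
```

```bash
python3 -c "
from go import *
delta(489.6,-295,57,-95)"
```

```text
t 13.5 pos [ 489.7 -293.1   56.9] yaw -94.97 down [ 0. -0. -1.] F [-2.2 -3.  -1.5] M [-0.61  0.32 -0.22] gap 17.2
d [-0.004  0.063 -0.002] w [ 0.003 -0.001 -0.002]
```

>>> {"fn": "move_arm", "kwargs": {
  "steps": [
    {"dx": 0,"dy": 0.077,"dz": -0.004,"wx": 0,"wy": 0,"wz": 0,"fingers": 1},
    {"dx": -0.05,"dy": 0.077,"dz": -0.004,"wx": 0,"wy": 0,"wz": 0,"fingers": 1},
    {"dx": -0.083,"dy": 0.077,"dz": -0.004,"wx": 0,"wy": 0,"wz": 0,"fingers": 1},
    {"dx": -0.083,"dy": 0.077,"dz": -0.004,"wx": 0,"wy": 0,"wz": 0,"fingers": 1},
    {"dx": -0.083,"dy": 0.077,"dz": -0.004,"wx": 0,"wy": 0,"wz": 0,"fingers": 1}
  ]
}}

```text
clock: 14.0
ee_pos: [0.4897, -0.2951, 0.0594]
ee_rot: [-0.031, 0.706, -0.031, -0.706]
contact_force: [0.0, 0.0, -0.7]
finger_gap: 0.0171
```

>>> {"fn": "move_arm", "kwargs": {
  "steps": [
    {"dx": -0.02,"dy": 0,"dz": 0,"wx": 0,"wy": 0,"wz": 0,"fingers": 1},
    {"dx": -0.02,"dy": 0,"dz": 0,"wx": 0,"wy": 0,"wz": 0,"fingers": 1},
    {"dx": -0.02,"dy": 0,"dz": 0,"wx": 0,"wy": 0,"wz": 0,"fingers": 1}
  ]
}}

```text
clock: 14.3
ee_pos: [0.4897, -0.2952, 0.0599]
ee_rot: [-0.031, 0.706, -0.031, -0.706]
contact_force: [-0.3, -0.7, -1.3]
finger_gap: 0.0172
```

>>> {"fn": "move_arm", "kwargs": {
  "steps": [
    {"dx": -0.02,"dy": 0,"dz": 0,"wx": 0,"wy": 0,"wz": 0,"fingers": 1},
    {"dx": -0.02,"dy": 0,"dz": 0,"wx": 0,"wy": 0,"wz": 0,"fingers": 1},
    {"dx": -0.02,"dy": 0,"dz": 0,"wx": 0,"wy": 0,"wz": 0,"fingers": 1}
  ]
}}

```text
clock: 14.6
ee_pos: [0.4896, -0.2951, 0.0604]
ee_rot: [0.031, -0.706, 0.031, 0.706]
contact_force: [0.7, -0.3, -2.5]
finger_gap: 0.0178
```

>>> {"fn": "move_arm", "kwargs": {
  "steps": [
    {"dx": -0.02,"dy": 0,"dz": 0,"wx": 0,"wy": 0,"wz": 0,"fingers": 1},
    {"dx": -0.02,"dy": 0,"dz": 0,"wx": 0,"wy": 0,"wz": 0,"fingers": 1},
    {"dx": -0.02,"dy": 0,"dz": 0,"wx": 0,"wy": 0,"wz": 0,"fingers": 1}
  ]
}}

```text
clock: 14.9
ee_pos: [0.4896, -0.2951, 0.0608]
ee_rot: [0.031, -0.706, 0.03, 0.707]
contact_force: [3.0, -0.9, -8.9]
finger_gap: 0.0174
```

```bash
python3 -c "
from go import *
delta(489.65,-295.2,57,-95)"
```

```text
t 14.9 pos [ 489.6 -295.1   60.8] yaw -94.96 down [-0.  0. -1.] F [ 3.  -0.9 -8.9] M [-0.19  0.04 -0.03] gap 17.4
d [ 0.125  0.004 -0.003] w [0.005 0.003 0.002]
```

>>> {"fn": "move_arm", "kwargs": {
  "steps": [
    {"dx": 0.1,"dy": 0,"dz": 0,"wx": 0,"wy": 0,"wz": 0,"fingers": 1},
    {"dx": 0.2,"dy": 0,"dz": 0,"wx": 0,"wy": 0,"wz": 0,"fingers": 1},
    {"dx": 0.255,"dy": 0,"dz": 0,"wx": 0,"wy": 0,"wz": 0,"fingers": 1},
    {"dx": 0.255,"dy": 0,"dz": 0,"wx": 0,"wy": 0,"wz": 0,"fingers": 1},
    {"dx": 0.255,"dy": 0,"dz": 0,"wx": 0,"wy": 0,"wz": 0,"fingers": 1}
  ]
}}

```text
clock: 15.4
ee_pos: [0.4897, -0.2952, 0.0536]
ee_rot: [-0.031, 0.707, -0.031, -0.706]
contact_force: [-0.4, 0.1, -0.1]
finger_gap: 0.0174
```

>>> {"fn": "move_arm", "kwargs": {
  "steps": [
    {"dx": 0.02,"dy": 0,"dz": 0,"wx": 0,"wy": 0,"wz": 0,"fingers": 1},
    {"dx": 0.02,"dy": 0,"dz": 0,"wx": 0,"wy": 0,"wz": 0,"fingers": 1},
    {"dx": 0.02,"dy": 0,"dz": 0,"wx": 0,"wy": 0,"wz": 0,"fingers": 1}
  ]
}}

```text
clock: 15.7
ee_pos: [0.4897, -0.2952, 0.0529]
ee_rot: [-0.031, 0.706, -0.031, -0.706]
contact_force: [-0.3, -0.4, -1.5]
finger_gap: 0.0172
```

>>> {"fn": "move_arm", "kwargs": {
  "steps": [
    {"dx": 0.015,"dy": 0,"dz": 0,"wx": 0,"wy": 0,"wz": 0,"fingers": 1},
    {"dx": 0.015,"dy": 0,"dz": 0,"wx": 0,"wy": 0,"wz": 0,"fingers": 1},
    {"dx": 0.015,"dy": 0,"dz": 0,"wx": 0,"wy": 0,"wz": 0,"fingers": 1}
  ]
}}

```text
clock: 16.0
ee_pos: [0.4896, -0.2952, 0.0524]
ee_rot: [0.031, -0.706, 0.031, 0.706]
contact_force: [0.4, 0.5, -1.6]
finger_gap: 0.0174
```

```bash
python3 -c "
from go import *
delta(489.65,-295.2,56.4,-95)"
```

```text
t 16.0 pos [ 489.6 -295.2   52.4] yaw -94.96 down [-0.  0. -1.] F [ 0.4  0.5 -1.6] M [-0.03  0.01  0.  ] gap 17.4
d [-0.133  0.001 -0.   ] w [0.005 0.    0.   ]
```

>>> {"fn": "move_arm", "kwargs": {
  "steps": [
    {"dx": 0.015,"dy": 0,"dz": 0,"wx": 0,"wy": 0,"wz": 0,"fingers": 1},
    {"dx": 0.015,"dy": 0,"dz": 0,"wx": 0,"wy": 0,"wz": 0,"fingers": 1},
    {"dx": 0.015,"dy": 0,"dz": 0,"wx": 0,"wy": 0,"wz": 0,"fingers": 1}
  ]
}}

```text
clock: 16.3
ee_pos: [0.4897, -0.2952, 0.0521]
ee_rot: [-0.031, 0.706, -0.031, -0.706]
contact_force: [-1.4, -0.1, 3.0]
finger_gap: 0.0174
```

>>> {"fn": "move_arm", "kwargs": {
  "steps": [
    {"dx": 0.015,"dy": 0,"dz": 0,"wx": 0,"wy": 0,"wz": 0,"fingers": 1},
    {"dx": 0.015,"dy": 0,"dz": 0,"wx": 0,"wy": 0,"wz": 0,"fingers": 1},
    {"dx": 0.015,"dy": 0,"dz": 0,"wx": 0,"wy": 0,"wz": 0,"fingers": 1}
  ]
}}

```text
clock: 16.6
ee_pos: [0.4897, -0.2953, 0.0519]
ee_rot: [-0.031, 0.707, -0.031, -0.706]
contact_force: [-3.6, 0.8, 5.9]
finger_gap: 0.0172
```

```bash
python3 -c "
from go import *
delta(489.65,-295.2,56.2,-95)"
```

```text
t 16.6 pos [ 489.7 -295.3   51.9] yaw -94.96 down [ 0. -0. -1.] F [-3.6  0.8  5.9] M [ 0.18  0.11 -0.01] gap 17.2
d [-0.143 -0.002  0.002] w [ 0.005 -0.002 -0.001]
```

>>> {"fn": "move_arm", "kwargs": {
  "steps": [
    {"dx": -0.08,"dy": 0,"dz": 0,"wx": 0,"wy": 0,"wz": 0,"fingers": 1},
    {"dx": -0.16,"dy": 0,"dz": 0,"wx": 0,"wy": 0,"wz": 0,"fingers": 1},
    {"dx": -0.16,"dy": 0,"dz": 0,"wx": 0,"wy": 0,"wz": 0,"fingers": 1},
    {"dx": -0.16,"dy": 0,"dz": 0,"wx": 0,"wy": 0,"wz": 0,"fingers": 1},
    {"dx": -0.16,"dy": 0,"dz": 0,"wx": 0,"wy": 0,"wz": 0,"fingers": 1}
  ]
}}

```text
clock: 17.1
ee_pos: [0.4896, -0.2951, 0.0562]
ee_rot: [0.031, -0.706, 0.031, 0.707]
contact_force: [-0.5, 0.3, -1.6]
finger_gap: 0.0172
```

```bash
python3 circ.py 10 285 3 | head -9; python3 - <<'E'
from h import *
f=np.load('rel.npz'); im=f['im']; m=optics.camera_model('side'); P=cloud(f['d'],m)*1000
g=im.mean(2); print('end edge upper/lower', [np.interp(137,g[a:b,277:283].mean(0),np.arange(277,283)).round(2) for a,b in((176,179),(179,182),(190,193),(193,196))])
# cheek lean about board x: front-face y vs z
q=np.concatenate([P[r,275:280] for r in range(177,195)]); print('y slope per mm z',np.polyfit(q[:,2],q[:,1],1)[0].round(4)); 
q=np.array([P[180:194,c].mean(0) for c in range(272,281)]); print('face yaw',np.degrees(np.arctan(np.polyfit(q[:,0],q[:,1],1)[0])).round(1))
# bottom edge of board: row of half level per column
for c in (266,268,270,272,274,276,278): 
    col=g[190:200,c]; print(c,np.round(col).astype(int))
cv2.imwrite('pics/fin.png',cv2.resize(im.astype(np.uint8)[160:210,250:310],(720,600),interpolation=cv2.INTER_CUBIC))
E
```

```text
t 17.6 pos [ 489.7 -295.2   56.3] yaw -94.96 down [-0. -0. -1.] F [-0.2 -0.  -1.5] M [-0.02  0.03 -0.01] gap 17.4
d [-0.022 -0.009  0.047] w [ 0.005  0.    -0.   ]
post [ 560.69 -301.5 ] res [ 0.4 -0.7 -1.   0.   0.4  0.1  0.7  0.2 -0.2  0.2]
board [ 565.7  -308.24] res [ 1.2 -1.7  0.2]
post-board [-5.00974935  6.74511356]
board end edge 281.4521510096576 281.46535733769775 post edge 283.7654850019478
172 170 171 171 171 172 170 169 167 169 171 168 165 159 159 161 165 168 161
173 162 166 166 166 165 166 161 159 163 168 163 153 145 141 145 153 155 150
174 152 156 157 156 156 154 151 149 160 164 149 140 134 134 134 132 131 126
end edge upper/lower [np.float64(281.32), np.float64(281.54), np.float64(281.46), np.float64(281.48)]
y slope per mm z -0.0
face yaw -6.7
266 [95 92 93 91 89 85 82 83 83 85]
268 [92 91 90 90 88 87 84 83 84 83]
270 [96 96 95 94 92 89 86 84 83 83]
272 [104 103 101 101 102  96  89  83  88 107]
274 [106 100  87  85  93  96  89  89 111 142]
276 [106 103  97  97  99 101 105 127 150 162]
278 [107 106 108 107 105 104 116 144 161 165]
```

View pics/fin.png

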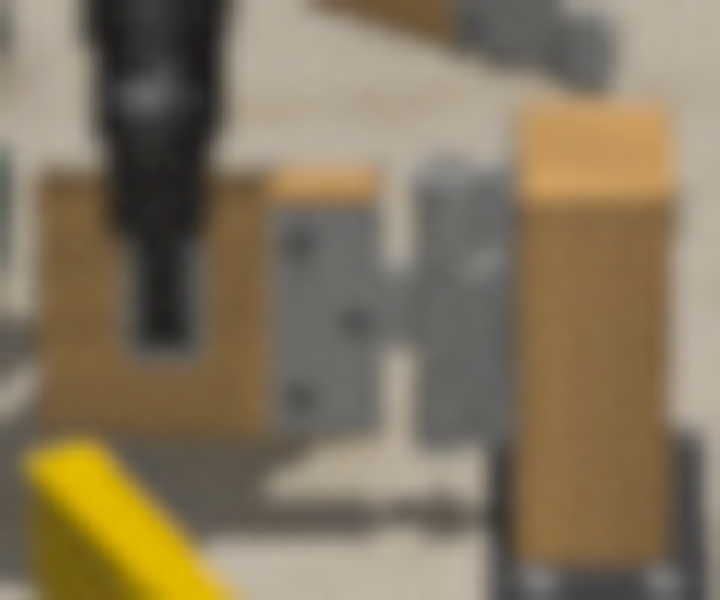

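>>> {"fn": "move_arm", "kwargs": {
  "steps": [
    {"dx": 0,"dy": 0,"dz": 0.007,"wx": 0,"wy": 0,"wz": 0,"fingers": 1},
    {"dx": 0,"dy": 0,"dz": 0.007,"wx": 0,"wy": 0,"wz": 0,"fingers": 1},
    {"dx": 0,"dy": 0,"dz": 0.007,"wx": 0,"wy": 0,"wz": 0,"fingers": 1},
    {"dx": 0,"dy": 0,"dz": 0.007,"wx": 0,"wy": 0,"wz": 0,"fingers": 1},
    {"dx": 0,"dy": 0,"dz": 0.007,"wx": 0,"wy": 0,"wz": 0,"fingers": 1}
  ]
}}

```text
clock: 18.1
ee_pos: [0.4895, -0.2952, 0.0563]
ee_rot: [-0.031, 0.706, -0.031, -0.706]
contact_force: [0.3, -1.0, -1.5]
finger_gap: 0.0171
```

```bash
python3 -c "
from go import *
delta(489.45,-295.2,56.3,-95)
print(job.finish_job())"
```

```text
t 18.1 pos [ 489.5 -295.2   56.3] yaw -94.96 down [ 0. -0. -1.] F [ 0.3 -1.  -1.5] M [ 0.04  0.05 -0.03] gap 17.1
d [0.001 0.001 0.   ] w [ 0.005 -0.    -0.   ]
the job is handed in; nothing more can be done
None
```

I picked up the board with the single mid-height knuckle, put that knuckle into the post's gap and handed the job in at 18.1 s, still gripping it. No verdict came back.

- **Centring:** I found the position by light contact, under 10 N throughout. Knuckle contacts came at z 60.4 (upper) and 52.2 (lower), an 8.2 mm span against the 8 mm expected. V contacts were at ±1.75 mm sideways and about 1.5 mm ahead. The board is held at the midpoint vertically and sideways, 1.5 mm back from the V.
- **Last checks:** Residual force was about 1 N sideways plus the board's weight, so it was not pressing on the post. The camera showed no lean, and the board's underside was about 30 mm above the bench.
- **Disagreement:** The camera's edge measurements put the board about 0.6 to 1.1 mm too deep toward the post. A circle fit to the depth image put it almost where it is. I trusted the contact probing and backed off 0.2 mm. The top camera could not see the fit because the arm blocked its view.
- **Other objects:** I did not touch the other board, the pin, the tin or the bowl. I took no final picture of them.

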